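Load the bench grease press and prime it

ROBOT

A 7-joint arm with a two-finger parallel gripper is mounted at the origin on the work surface. World frame = base frame: x ahead of the robot, y to its left, z up, the work surface at z = 0. Lengths are in m, angles in rad, forces in N, time in s.
With the tool pointing down it reaches from about 0.4 to 0.9 m from the base axis. Payload 5.5 kg.
Tool frame: the origin (TCP) lies at the very end of the fingers, on their centre line; the grasp point (between the pads) lies 19 mm behind it; z points along the fingers, y is the line along which they close (so a half turn about z gives the same grasp; the last joint's range is limited). The gripper opens to 92 mm and grips with 3 to 60 N. Pads are 19 mm wide; open, the fingers measure 130 mm over their backs; the gripper's body (75 mm by 190 mm) begins 47 mm behind the grasp point.
Start: joints at [-0.997, 0.501, -0.427, 1.55, 0.221, 1.138, -0.21], TCP at [0.199, 0.619, 0.227] pointing down, gripper open.
Joint ranges: [-2.88, 2.88], [-0.31, 2.03], [-1.54, 1.56], [0.2, 2.42], [-1.41, 4.55], [0.19, 2.02], [-2.57, 2.57]. Speed limits (rad/s): [2.57, 2.57, 3.14, 3.14, 3.14, 3.14, 3.14].

INTERFACE

Orientations are given as [roll, pitch, yaw] about the fixed x, y, z axes, in that order (R = Rz(yaw) Ry(pitch) Rx(roll)).
In Python, from plant import manip gives the robot as it stands.
- The arm moves only by the tool jog_arm, never from a script. Its argument "increments" is a list of rows, each an object of numbers: "x", "y", "z": the shift along the tool's x, y, z in m; "turn": the turn about the tool's z in rad; "jaw": the opening, from 0 (shut) to 1 (fully open). A call has exactly 5 rows; each row is the pose to reach, as a shift and turn from the pose commanded when the call began, along the tool's axes at that moment; what a row does not reach only later rows make up. A row lasts 1/12 s, in which the tool goes at most 41.7 mm and 7.16 degrees, less where a joint would pass 70% of its speed; a pose out of reach is approached as far as the arm can. A call with a gripper value outside its range is refused whole. The fingers move at their own pace and stop on an object; the grip force is fixed at half the most. Time passes only in rows, so rows that repeat a pose let the fingers close, or fill a call up. It gives the time, the measured TCP pose, the force, the opening and the grip force at its end, in the units of the state.
- manip.sense(): the state, without advancing time (a new reading comes with each control period).
- manip.snapshot(name): name is "scene" or "top" or "wrist"; returns a dict with "img" (420x560x3 uint8, red, green, blue), "camera_matrix" (3x3 intrinsics, pixels), "pose" (4x4, takes a point from camera to world coordinates). Camera axes: x right, y up, looking along -z (the intrinsics and any distortion apply to the point x, -y, -z); pixel columns grow to the right and rows downward; lengths in m; the calibration is good to about 2 mm. A picture is of the moment at which its call begins. There is no depth.
- manip.job_done(): hands the job in; it is judged then, once.
The state is a dict: "time": time; "qpos": joint angles; "dq": joint speeds; "effort": joint torques, N m; "tcp_pos": TCP position; "orientation": TCP orientation; "contact_force": force on the tool from outside, world axes, zero at the start; "moment": the same for the moment, N m; "width": finger opening in m; "finger_force": force on a finger pad.
Only numpy, scipy, OpenCV 4.12 (cv2) and the standard library are available. Lean on these libraries where they do the work, as an engineer would, in place of code of your own. Each camera call takes 0.05 s, during which the arm holds its last target. There are 200 camera calls.

TASK

Push the grease cartridge lying in the press's trough along into the barrel until it is fully home against the barrel's bottom. Then swing the press's sprung priming lever all the way to its stop and let it go, so that it springs right back. Leave the other things on the bench where they are.

Things in the scene. Friction and masses are not known exactly. Their poses are not given: they have to be found in the camera images.
- press: the grease press, bolted to the bench: grey base plate 345 x 100 x 10 mm with, in a line, an open steel V trough, a steel barrel (51 mm outside, top at 77 mm) and a grey head block (from x = 92 to 144 mm, y +-37 mm, top at 85 mm). x: level, along the trough into the barrel; z: up; y: the side where the lever sticks out. Origin: on the bench straight below the barrel's mouth
- barrel_mouth (a point): centre of the barrel's open mouth, on its axis, 48 mm above the bench; axes as the press. Bore 43 mm, flared to 51 mm at the mouth (59 mm outside). The trough ends here: it is 185 mm long, open at its back; its walls rise at 45 degrees from a lowest line 20 mm above the bench to edges 24 mm either side of the middle, 44 mm above the bench
- barrel_bottom (a point): centre of the bottom of the bore, 90 mm inside the mouth along the press's x, on the axis; axes as the press
- cartridge: the grease cartridge, a white rigid cylinder 40 mm in diameter, 110 mm long (0.10 to 0.21 kg) with a black back end, lying in the trough in line with the barrel, short of its mouth. Origin: middle of its axis, 48 mm above the bench; x runs along it towards the end that goes in first. Fully home, its last 20 mm still stick out of the barrel
- cartridge_back (a point): centre of the cartridge's back end face, the end away from the barrel, where it can be pushed
- cartridge_front (a point): centre of the cartridge's front end face, which goes in first; it touches barrel_bottom when fully home
- lever (a joint): angle of the priming lever in rad about the upright pivot: 0 at rest, 1.05 at its stop. It turns clockwise seen from above; a spring drives it back to 0 (about 1.2 N at the knob to start, 5 N at the stop)
- lever_knob (a point): centre of the upright black knob at the lever's end (22 mm diameter, from 90 to 144 mm above the bench; point 122 mm up), 90 mm from the pivot. In the press's frame it is at (70, 78) mm at rest and (160, 78) mm at the stop, moving in an arc away from the trough. The flat arm below it is 90 to 98 mm above the bench
- lever_pivot (a point): the lever's upright pivot axis, on top of the head block, 94 mm above the bench; axes as the press
- spent_cartridge: an empty cartridge of the same shape, 40 mm diameter, standing upright, 110 mm tall, on the bench beyond the barrel, not part of the job; origin at the centre of its foot
- wrench: a steel wrench, 170 mm long, lying on the bench beside the trough on the side away from the lever; not part of the job
- screwdriver: a screwdriver, 180 mm long, lying on the bench beside the trough on the lever's side; not part of the job
- spray_can: a white spray can, 60 mm diameter, 170 mm tall, standing on the left; not part of the job
- oil_bottle: a white oil bottle, 66 mm diameter, 190 mm tall, standing on the left; not part of the job
- parts_tray: a black open parts tray, 130 x 170 x 45 mm, on the right; not part of the job
There are look-alikes about, which are no part of the job. What is shaped like the cartridge but green is not meant.

How it is judged:
On the way, in this order (a step that is already met when the one before it is completed fails the run):
1. the cartridge is fully home in the barrel (distance between cartridge_front and barrel_bottom below 0.007 m and angle between the x axis of cartridge and the x axis of press, either way round below 0.1 rad), for 0.2 s.
2. the lever is swung to its stop (value of joint lever above 0.97 rad), for 0.05 s.
At the end, for the whole second after the job is handed in: The cartridge is at rest in the barrel, its front end within 7 mm of the barrel's bottom and in line with the barrel within 0.1 rad, and the lever, after having been at its stop (beyond 0.97 of 1.05 rad), is back at rest (below 0.08 rad) (all of step 1 and value of joint lever below 0.08 rad and linear speed of cartridge below 0.02 m/s); the robot touches nothing.
It fails at once if another thing on the bench is displaced by more than 30 mm (distance of any of spent_cartridge, wrench, screwdriver, spray_can, oil_bottle, parts_tray from where it was at the start of the episode above 0.03 m).
It also fails if it takes over 48 s, if anything falls off the work surface, if the arm or the gripper's body presses on something with over 40 N, if the wrist force passes 120 N, or if a joint passes its speed limit or range.

## Working session

There is one attempt and no reset: what is moved stays moved. The work goes in short steps, Python scripts to look and compute and a tool call to move; the robot and the scene stay as the last step left them, time stands still between calls to the robot, and variables do not carry over. Pictures are saved under pics/ and viewed, at most 10 in all, crops included, and the job is handed in when it is done.

Besides the shell and the picture viewer there is one more tool, called after ">>>" as name([rows], argument=value, ...), one row to a line, values as JSON. jog_arm: Moves the arm, as the interface text tells. Its arguments: {"type":"object","properties":{"increments":{"type":"array","items":{"type":"object","properties":{"x":{"type":"number"},"y":{"type":"number"},"z":{"type":"number"},"turn":{"type":"number"},"jaw":{"type":"number"}}}}},"required":["increments"]}

```bash
mkdir -p pics; python3 - <<'E'
from plant import manip
import cv2,numpy as np
for n in ["scene","top"]:
    s=manip.snapshot(n); cv2.imwrite(f"pics/{n}0.png",s["img"][:,:,::-1]); np.savez(f"{n}0.npz",**s)
    print(n,np.round(s["camera_matrix"],1).tolist(),np.round(s["pose"],3).tolist(), s.keys())
print(manip.sense())
E
```

```text
scene [[436.3, 0.0, 278.1], [0.0, 436.3, 213.8], [0.0, 0.0, 1.0]] [[0.204, -0.597, 0.775, 1.576], [0.979, 0.129, -0.159, -0.231], [-0.005, 0.791, 0.611, 0.897], [0.0, 0.0, 0.0, 1.0]] dict_keys(['img', 'camera_matrix', 'pose'])
top [[534.7, 0.0, 270.6], [0.0, 534.7, 219.5], [0.0, 0.0, 1.0]] [[-0.009, 0.993, -0.114, 0.407], [-1.0, -0.01, -0.005, -0.018], [-0.006, 0.114, 0.994, 1.63], [0.0, 0.0, 0.0, 1.0]] dict_keys(['img', 'camera_matrix', 'pose'])
{'time': 0.1, 'qpos': array([-0.99681957,  0.50175332, -0.42682054,  1.55133972,  0.22080933,
        1.13828192, -0.21029196]), 'dq': array([ 7.42802419e-04,  9.85825335e-04, -7.94063252e-04, -2.17371612e-03,
        2.10651034e-05, -1.38966347e-03,  2.89694305e-04]), 'effort': array([-1.16001235e-02, -5.67864060e+01, -5.83876446e+00, -2.79912472e+01,
       -6.90337946e-02,  2.39532598e-02,  3.16415174e-05]), 'tcp_pos': array([0.19860924, 0.61826   , 0.22578608]), 'orientation': array([-3.13986723e+00, -6.31770109e-05,  2.83088643e+00]), 'contact_force': array([0.45527619, 0.01445626, 0.11781389]), 'moment': array([-0.03061371, -0.04883224, -0.03617401]), 'finger_force': 0.0, 'width': 0.0918721393523578}
```

View pics/scene0.png

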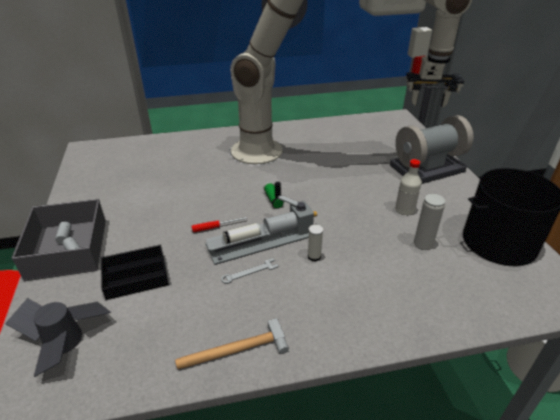

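View pics/top0.png

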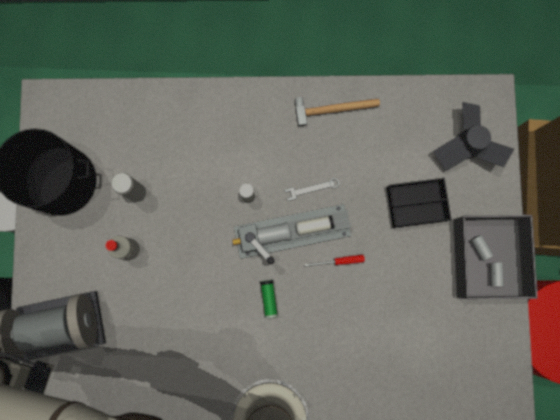

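Top view: press base from (237,238) to (350,225), head at (245,238), barrel (275,233), white cartridge in the trough (315,226), knob (268,259). Look-alikes: the green one (269,298), the upright spent one (247,193), two greyish ones in the bin (481,248) and (497,274). The one at (315,226) fits, being white and lying in the trough; I'll confirm in a crop.

```bash
python3 - <<'E'
import cv2,numpy as np
a=np.load("top0.npz")["img"][175:325,225:375,::-1]; b=np.load("scene0.npz")["img"][165:285,180:340,::-1]
a=cv2.resize(a,(400,400),interpolation=cv2.INTER_CUBIC)
b=cv2.resize(b,(400,300),interpolation=cv2.INTER_CUBIC)
b=cv2.copyMakeBorder(b,0,100,0,0,cv2.BORDER_CONSTANT)
cv2.imwrite("pics/crop.png",np.hstack([a,b]))
E
```

```text
(no output)
```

View pics/crop.png

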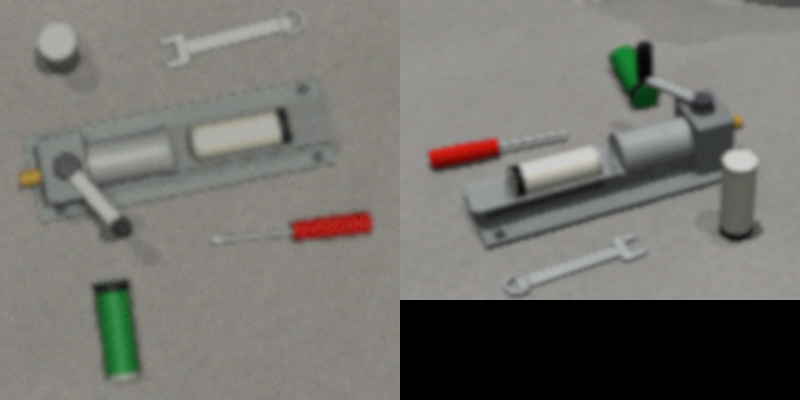

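The crop confirms it: the white, black-backed cartridge lies in the trough with its black end at crop (283,125), which is away from the barrel. Knob top is at crop (121,228), and in the scene view at crop (645,57).

```bash
cat > h.py <<'E'
import cv2,numpy as np
def ray(s,p):
    K=s["camera_matrix"];d=np.linalg.inv(K)@[p[0],p[1],1.];T=s["pose"]
    return T[:3,3],T[:3,:3]@[d[0],-d[1],-d[2]]
def plane(s,p,z):
    o,d=ray(s,p);return o+d*(z-o[2])/d[2]
def tri(s1,p1,s2,p2):
    (a,u),(b,v)=ray(s1,p1),ray(s2,p2)
    t=np.linalg.lstsq(np.c_[u,-v],b-a,rcond=None)[0]
    p,q=a+t[0]*u,b+t[1]*v
    return (p+q)/2,np.linalg.norm(p-q)
def blob(m,near):
    n,l,st,c=cv2.connectedComponentsWithStats(m.astype(np.uint8))
    ok=[i for i in range(1,n) if st[i,4]>15]
    i=min(ok,key=lambda i:np.hypot(*(c[i]-near)))
    return l==i,c[i],st[i]
E
python3 - <<'E'
from h import *
T=np.load("top0.npz");S=np.load("scene0.npz")
np.set_printoptions(precision=4,suppress=True)
def masks(s,wn,kn):
    im=cv2.GaussianBlur(s["img"],(3,3),0).astype(int);mn,mx=im.min(2),im.max(2)
    w,cw,sw=blob((mn>165),wn)
    k,ck,sk=blob((mx<70),kn)
    return w,cw,sw,k,ck,sk
a=masks(T,(315,226),(270,260));b=masks(S,(242,233),(278,188))
for x in(a,b):print(x[1],x[2],x[4],x[5])
print("cart",tri(T,a[1],S,b[1])); print("knob blob",tri(T,a[4],S,b[4]))
for s,x in((T,a),(S,b)):
    r=cv2.minAreaRect(np.argwhere(x[0])[:,::-1].astype(np.float32));print(r);
    bx=cv2.boxPoints(r);print([plane(s,p,.055)[:2] for p in bx])
# hand-picked features
tp=lambda u,v:(225+u/2.6667-.3,175+v/2.6667-.3); sp=lambda u,v:(180+(u-400)/2.5-.3,165+v/2.5-.3)
print("knobtop",tri(T,tp(121,227),S,sp(645,45)),plane(T,tp(121,227),.144))
print("pivot",tri(T,tp(67,163),S,sp(705,100)),plane(T,tp(67,163),.10))
print("bolts",plane(T,tp(302,90),.012),plane(T,tp(318,157),.012))
print("bolt scene",plane(S,sp(501,233),.012))
print("cart back edge",plane(T,tp(286,126),.06),"front",plane(T,tp(193,139),.06),"mouth",plane(T,tp(171,148),.06))
for n,p in dict(wrench1=(168,50),wrench2=(300,20),sd1=(215,239),sd2=(372,222),green1=(112,285),green2=(122,375)).items():print(n,plane(T,tp(*p),.01))
print("spent",plane(T,tp(57,42),.11))
E
```

```text
[313.3 224.7] [300 221  28   8 110] [269.9412 260.4412] [267 257   7   7  34]
[243.7685 229.4306] [229 223  31  14 216] [276.7069 196.4483] [270 182  13  26 174]
cart (array([ 0.5698, -0.1329,  0.0618]), np.float64(0.004361997391151749))
knob blob (array([ 0.4644, -0.0073,  0.0907]), np.float64(0.0014804876928385755))
((313.36981201171875, 224.8056640625), (4.177206993103027, 27.45899200439453), 79.3803482055664)
[array([ 0.5689, -0.0947]), array([ 0.5832, -0.1749]), array([ 0.5709, -0.1769]), array([ 0.5567, -0.0968])]
((243.97059631347656, 229.38238525390625), (7.033533096313477, 30.802024841308594), 75.96376037597656)
[array([ 0.5534, -0.1762]), array([ 0.537 , -0.0819]), array([ 0.5705, -0.0825]), array([ 0.586 , -0.1749])]
knobtop (array([ 0.4645, -0.006 ,  0.143 ]), np.float64(0.002791882226843189)) [ 0.4642 -0.0073  0.144 ]
pivot (array([0.5358, 0.053 , 0.1   ]), np.float64(0.005077784429398233)) [0.5352 0.0505 0.1   ]
bolts [ 0.6238 -0.2149  0.012 ] [ 0.5467 -0.2313  0.012 ]
bolt scene [ 0.6252 -0.2115  0.012 ]
cart back edge [ 0.5774 -0.1904  0.06  ] front [ 0.5639 -0.0873  0.06  ] mouth [ 0.5541 -0.0628  0.06  ]
wrench1 [ 0.672  -0.0623  0.01  ]
wrench2 [ 0.7054 -0.2147  0.01  ]
sd1 [ 0.4549 -0.1127  0.01  ]
sd2 [ 0.4724 -0.2909  0.01  ]
green1 [0.4042 0.0043 0.01  ]
green2 [ 0.3039 -0.0061  0.01  ]
spent [0.6656 0.0603 0.11  ]
```

>>> jog_arm([
  {"x": -0.025,"y": -0.028,"z": -0.008,"turn": 0.1,"jaw": 0},
  {"x": -0.05,"y": -0.055,"z": -0.016,"turn": 0.2,"jaw": 0},
  {"x": -0.075,"y": -0.083,"z": -0.024,"turn": 0.3,"jaw": 0},
  {"x": -0.1,"y": -0.11,"z": -0.032,"turn": 0.4,"jaw": 0},
  {"x": -0.125,"y": -0.138,"z": -0.04,"turn": 0.5,"jaw": 0},
])

```text
time: 0.52
tcp_pos: [0.2759, 0.4474, 0.2665]
orientation: [-3.141, -0.0, 2.326]
contact_force: [0.7, -0.3, -0.5]
width: 0.0627
finger_force: 0.0
```

```bash
cat > go.py <<'E'
import sys,numpy as np
from plant import manip
# usage: go.py x y z yawdeg -> total shift in tool axes
s=manip.sense();p=s["tcp_pos"];o=s["orientation"]
from scipy.spatial.transform import Rotation as R
M=R.from_euler("xyz",o).as_matrix();t=np.array(sys.argv[1:5],float)
print("t",round(s["time"],2),"p",np.round(p,4),"rpy",np.round(o,3),"F",np.round(s["contact_force"],1),"q",np.round(s["qpos"],2),"w",round(s["width"],3))
d=(np.degrees(o[2])-t[3]+180)%360-180
print("shift",np.round(M.T@(t[:3]-p),4),"turn",round(np.radians(d),4))
E
python3 go.py .582 -.231 .26 9.3
```

```text
t 0.52 p [0.2759 0.4474 0.2665] rpy [-3.141 -0.     2.326] F [ 0.7 -0.3 -0.5] q [-0.79  0.22 -0.32  1.82  0.08  1.11 -0.38] w 0.063
shift [-0.7038 -0.242   0.0067] turn 2.1636
```

>>> jog_arm([
  {"x": -0.035,"y": -0.012,"turn": 0.108,"jaw": 0},
  {"x": -0.07,"y": -0.024,"turn": 0.216,"jaw": 0},
  {"x": -0.106,"y": -0.036,"turn": 0.325,"jaw": 0},
  {"x": -0.141,"y": -0.048,"turn": 0.433,"jaw": 0},
  {"x": -0.176,"y": -0.06,"turn": 0.541,"jaw": 0},
])

```text
schema error: expected keys x, y, z, turn, jaw
```

>>> jog_arm([
  {"x": -0.036,"y": 0.008,"turn": 0.108,"jaw": 0},
  {"x": -0.073,"y": 0.015,"turn": 0.216,"jaw": 0},
  {"x": -0.109,"y": 0.023,"turn": 0.325,"jaw": 0},
  {"x": -0.146,"y": 0.031,"turn": 0.433,"jaw": 0},
  {"x": -0.182,"y": 0.039,"turn": 0.541,"jaw": 0},
])

```text
schema error: expected keys x, y, z, turn, jaw
```

```bash
python3 go.py .582 -.231 .26 9.3
```

```text
t 0.52 p [0.2759 0.4474 0.2665] rpy [-3.141 -0.     2.326] F [ 0.7 -0.3 -0.5] q [-0.79  0.22 -0.32  1.82  0.08  1.11 -0.38] w 0.063
shift [-0.7038 -0.242   0.0067] turn 2.1636
```

>>> jog_arm([
  {"x": -0.035,"y": -0.012,"z": 0,"turn": 0.108,"jaw": 0},
  {"x": -0.07,"y": -0.024,"z": 0,"turn": 0.216,"jaw": 0},
  {"x": -0.106,"y": -0.036,"z": 0,"turn": 0.325,"jaw": 0},
  {"x": -0.141,"y": -0.048,"z": 0,"turn": 0.433,"jaw": 0},
  {"x": -0.176,"y": -0.06,"z": 0,"turn": 0.541,"jaw": 0},
])

```text
time: 0.93
tcp_pos: [0.3535, 0.2784, 0.2666]
orientation: [-3.141, -0.0, 1.784]
contact_force: [-0.1, 0.4, -0.3]
width: 0.0299
finger_force: 0.0
```

>>> jog_arm([
  {"x": -0.036,"y": 0.008,"z": 0,"turn": 0.108,"jaw": 0},
  {"x": -0.073,"y": 0.015,"z": 0,"turn": 0.216,"jaw": 0},
  {"x": -0.109,"y": 0.023,"z": 0,"turn": 0.325,"jaw": 0},
  {"x": -0.146,"y": 0.031,"z": 0,"turn": 0.433,"jaw": 0},
  {"x": -0.182,"y": 0.039,"z": 0,"turn": 0.541,"jaw": 0},
])

```text
time: 1.35
tcp_pos: [0.431, 0.1092, 0.2667]
orientation: [-3.142, 0.0, 1.244]
contact_force: [1.0, 0.3, 0.8]
width: 0.0005
finger_force: 0.0
```

```bash
python3 go.py .582 -.231 .26 9.3
```

```text
t 1.35 p [0.431  0.1092 0.2667] rpy [-3.142  0.     1.244] F [1.  0.3 0.8] q [-0.38  0.05  0.07  2.01 -0.    1.08 -0.63] w 0.0
shift [-0.2736  0.2523  0.0067] turn 1.0812
```

>>> jog_arm([
  {"x": -0.027,"y": 0.025,"z": 0,"turn": 0.108,"jaw": 0},
  {"x": -0.055,"y": 0.05,"z": 0,"turn": 0.216,"jaw": 0},
  {"x": -0.082,"y": 0.076,"z": 0,"turn": 0.325,"jaw": 0},
  {"x": -0.109,"y": 0.101,"z": 0,"turn": 0.433,"jaw": 0},
  {"x": -0.137,"y": 0.126,"z": 0,"turn": 0.541,"jaw": 0},
])

```text
time: 1.77
tcp_pos: [0.5073, -0.0602, 0.2666]
orientation: [-3.141, 0.0, 0.703]
contact_force: [0.8, 1.3, 0.2]
width: 0.0005
finger_force: 0.0
```

```bash
python3 -c "
from plant import manip;import numpy as np,cv2
s=manip.snapshot('wrist');np.savez('w1.npz',**s);cv2.imwrite('pics/w1.png',s['img'][:,:,::-1]);print(s['camera_matrix'],s['pose'])"; python3 go.py .582 -.231 .26 9.3
```

```text
[[338.3956458    0.         281.54196097]
 [  0.         338.3956458  207.81299003]
 [  0.           0.           1.        ]] [[ 0.64538304  0.73892298  0.1935809   0.55783653]
 [-0.76385824  0.62469492  0.16210133 -0.01630011]
 [-0.00114861 -0.25248582  0.96759991  0.4241547 ]
 [ 0.          0.          0.          1.        ]]
t 1.82 p [ 0.5096 -0.069   0.267 ] rpy [3.136e+00 1.000e-03 6.880e-01] F [ 3.6 -7.2  1.8] q [-0.17  0.18  0.28  1.86 -0.05  1.1  -0.75] w 0.0
shift [-0.0469  0.1711  0.008 ] turn 0.5255
```

>>> jog_arm([
  {"x": -0.01,"y": 0.036,"z": 0,"turn": 0.108,"jaw": 0},
  {"x": -0.021,"y": 0.071,"z": 0,"turn": 0.216,"jaw": 0},
  {"x": -0.031,"y": 0.107,"z": 0,"turn": 0.325,"jaw": 0},
  {"x": -0.042,"y": 0.143,"z": 0,"turn": 0.433,"jaw": 0},
  {"x": -0.052,"y": 0.178,"z": 0,"turn": 0.541,"jaw": 0},
])

```text
time: 2.23
tcp_pos: [0.5836, -0.2291, 0.2663]
orientation: [-3.141, 0.001, 0.162]
contact_force: [-0.5, 0.3, -0.1]
width: 0.0004
finger_force: 0.0
```

```bash
python3 -c "
from plant import manip;import numpy as np,cv2
s=manip.snapshot('wrist');np.savez('w2.npz',**s);cv2.imwrite('pics/w2.png',s['img'][:,:,::-1]);print(s['pose'])
a=np.load('w1.npz')['img'];cv2.imwrite('pics/w12.png',cv2.resize(np.hstack([a,s['img']]),(800,300))[:,:,::-1])"; python3 go.py .582 -.231 .26 9.3
```

```text
[[ 1.60296513e-01  9.54840000e-01  2.50171146e-01  6.49225222e-01]
 [-9.87068671e-01  1.55237842e-01  3.99581048e-02 -2.17887360e-01]
 [-6.82432051e-04 -2.53341245e-01  9.67376735e-01  4.23890056e-01]
 [ 0.00000000e+00  0.00000000e+00  0.00000000e+00  1.00000000e+00]]
t 2.28 p [ 0.5846 -0.2375  0.266 ] rpy [3.135 0.    0.149] F [ 2.9 -6.3  2. ] q [ 0.02  0.42  0.44  1.59 -0.18  1.17 -0.93] w 0.001
shift [-0.0016 -0.0069  0.006 ] turn -0.0132
```

View pics/w12.png

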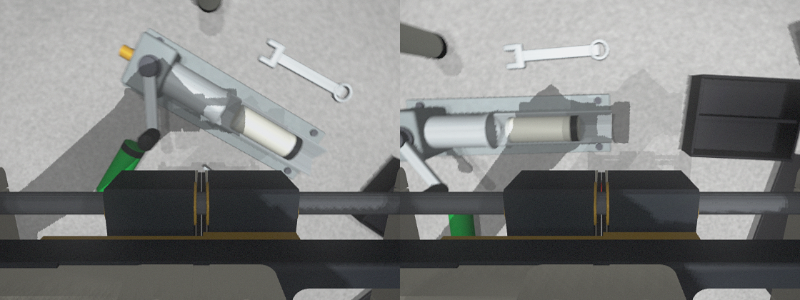

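w1|w2: press, cartridge black end at (294,146) in w1 and (575,129) in w2 (pasted coordinates). Enlarging both to pick points accurately.

```bash
python3 -c "
import numpy as np,cv2
a=np.load('w1.npz')['img'][30:250,160:460];b=np.load('w2.npz')['img'][110:230,0:320]
a=cv2.resize(a,(750,550),interpolation=3);b=cv2.resize(b,(800,300),interpolation=3)
o=np.zeros((600,800,3),np.uint8);o[:300]=b;o[300:600,:400]=cv2.resize(np.load('w1.npz')['img'][30:255,160:460],(400,300),interpolation=3)
cv2.imwrite('pics/wc.png',o[:,:,::-1])"
```

```text
(no output)
```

View pics/wc.png

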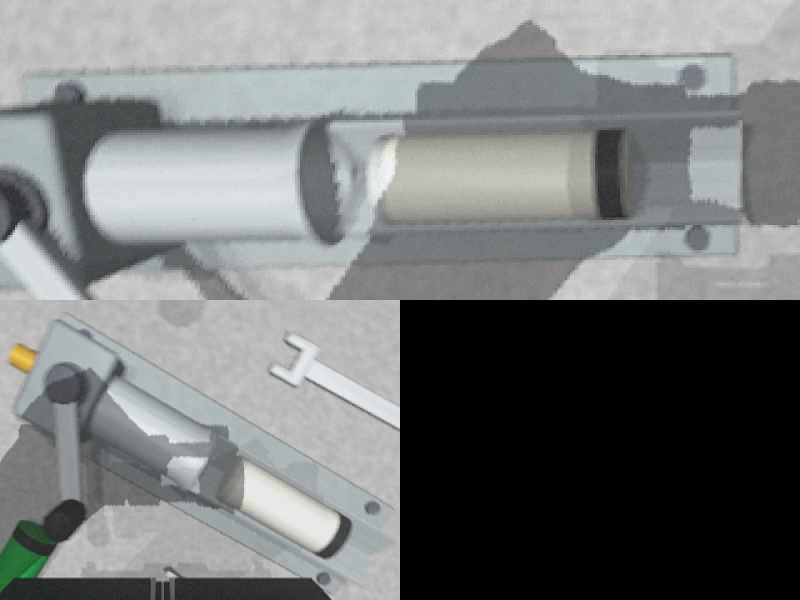

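Crop: bolts at (692,76), (697,238) and (68,93) in w2; (373,508), (323,578) and (86,334) in w1. Cartridge back edge (626,172) / (340,541); mouth rim at column 300-345.

```bash
python3 - <<'E'
from h import *
np.set_printoptions(precision=4,suppress=True)
A=np.load("w1.npz");B=np.load("w2.npz");T=np.load("top0.npz")
f=lambda u,v:(u/2.5-.3,110+v/2.5-.3); g=lambda u,v:(160+u*.75-.1,30+(v-300)*.75-.1)
b=[(f(692,76),g(373,508)),(f(697,238),g(323,578)),(f(68,93),g(86,334))]
for p,q in b: print("bolt",tri(B,p,A,q),plane(B,p,.012)[:2],plane(A,q,.012)[:2])
print("back ridge",tri(B,f(622,172),A,g(341,537)),plane(B,f(622,172),.068))
# cartridge silhouette edges w2, at axis height
for n,(x,y) in dict(t1=(410,134),b1=(410,219),t2=(590,130),b2=(590,217)).items(): print(n,plane(B,f(x,y),.048)[:2])
for n,p in dict(piv=(65,383),knob=(69,514)).items():print(n,plane(A,g(*p),.1 if n=="piv" else .144))
for n,p in dict(frontridge=(392,175),mouth_top=(318,118),mouth_bot=(335,243)).items():print(n,plane(B,f(*p),.06))
E
```

```text
bolt (array([ 0.6237, -0.2159,  0.0129]), np.float64(0.0016159314779182225)) [ 0.6243 -0.2155] [ 0.6231 -0.2166]
bolt (array([ 0.545 , -0.2308,  0.0106]), np.float64(0.0010044667117944342)) [ 0.5458 -0.2305] [ 0.5446 -0.2303]
bolt (array([0.5691, 0.0776, 0.0147]), np.float64(0.0005274260916763509)) [0.5683 0.0794] [0.5694 0.0783]
back ridge (array([ 0.5815, -0.192 ,  0.0579]), np.float64(1.9657570852669678e-05)) [ 0.5833 -0.1928  0.068 ]
t1 [ 0.5814 -0.0961]
b1 [ 0.5427 -0.0989]
t2 [ 0.596  -0.1748]
b2 [ 0.5568 -0.1798]
piv [0.5332 0.0501 0.1   ]
knob [ 0.4753 -0.0084  0.144 ]
frontridge [ 0.5645 -0.0935  0.06  ]
mouth_top [ 0.5841 -0.0606  0.06  ]
mouth_bot [ 0.5298 -0.0706  0.06  ]
```

>>> jog_arm([
  {"x": 0.002,"y": -0.006,"z": 0.035,"turn": -0.03,"jaw": 0},
  {"x": 0.002,"y": -0.006,"z": 0.07,"turn": -0.03,"jaw": 0},
  {"x": 0.002,"y": -0.006,"z": 0.105,"turn": -0.03,"jaw": 0},
  {"x": 0.002,"y": -0.006,"z": 0.14,"turn": -0.03,"jaw": 0},
  {"x": 0.002,"y": -0.006,"z": 0.165,"turn": -0.03,"jaw": 0},
])

```text
time: 2.7
tcp_pos: [0.5823, -0.22, 0.0981]
orientation: [-3.139, 0.004, 0.198]
contact_force: [-1.1, 0.5, 0.1]
width: 0.0008
finger_force: 0.0
```

>>> jog_arm([
  {"x": 0,"y": 0,"z": 0,"turn": 0,"jaw": 0},
  {"x": 0,"y": 0,"z": 0,"turn": 0,"jaw": 0},
  {"x": 0,"y": 0,"z": 0,"turn": 0,"jaw": 0},
  {"x": 0,"y": 0,"z": 0,"turn": 0,"jaw": 0},
  {"x": 0,"y": 0,"z": 0,"turn": 0,"jaw": 0},
])

```text
time: 3.12
tcp_pos: [0.5859, -0.222, 0.1041]
orientation: [3.14, -0.004, 0.197]
contact_force: [1.1, -0.3, 0.3]
width: 0.0006
finger_force: 0.0
```

```bash
python3 go.py .5846 -.2284 .038 10.3
```

```text
t 3.12 p [ 0.5859 -0.222   0.1041] rpy [ 3.14  -0.004  0.197] F [ 1.1 -0.3  0.3] q [ 0.05  0.58  0.37  1.73 -0.26  0.87 -0.84] w 0.001
shift [-0.0028  0.0059  0.0661] turn 0.0172
```

>>> jog_arm([
  {"x": -0.002,"y": 0.006,"z": 0.015,"turn": 0.017,"jaw": 0},
  {"x": -0.002,"y": 0.006,"z": 0.03,"turn": 0.017,"jaw": 0},
  {"x": -0.002,"y": 0.006,"z": 0.045,"turn": 0.017,"jaw": 0},
  {"x": -0.002,"y": 0.006,"z": 0.056,"turn": 0.017,"jaw": 0},
  {"x": -0.002,"y": 0.006,"z": 0.065,"turn": 0.017,"jaw": 0},
])

```text
time: 3.53
tcp_pos: [0.5832, -0.2278, 0.0357]
orientation: [-3.141, 0.0, 0.179]
contact_force: [-0.4, -0.3, 0.3]
width: 0.0004
finger_force: 0.0
```

>>> jog_arm([
  {"x": 0,"y": 0,"z": 0,"turn": 0,"jaw": 0},
  {"x": 0,"y": 0,"z": 0,"turn": 0,"jaw": 0},
  {"x": 0,"y": 0,"z": 0,"turn": 0,"jaw": 0},
  {"x": 0,"y": 0,"z": 0,"turn": 0,"jaw": 0},
  {"x": 0,"y": 0,"z": 0,"turn": 0,"jaw": 0},
])

```text
time: 3.95
tcp_pos: [0.5841, -0.2279, 0.0375]
orientation: [3.141, -0.001, 0.18]
contact_force: [-0.8, 0.1, 0.5]
width: 0.0003
finger_force: 0.0
```

```bash
python3 go.py .5846 -.2284 .038 10.3
```

```text
t 3.95 p [ 0.5841 -0.2279  0.0375] rpy [ 3.141e+00 -1.000e-03  1.800e-01] F [-0.8  0.1  0.5] q [ 0.08  0.68  0.33  1.75 -0.3   0.76 -0.82] w 0.0
shift [ 0.0004  0.0006 -0.0005] turn 0.0001
```

>>> jog_arm([
  {"x": 0,"y": -0.008,"z": 0,"turn": 0,"jaw": 0},
  {"x": 0,"y": -0.016,"z": 0,"turn": 0,"jaw": 0},
  {"x": 0,"y": -0.024,"z": 0,"turn": 0,"jaw": 0},
  {"x": 0,"y": -0.032,"z": 0,"turn": 0,"jaw": 0},
  {"x": 0,"y": -0.04,"z": 0,"turn": 0,"jaw": 0},
])

```text
time: 4.37
tcp_pos: [0.5763, -0.1883, 0.0371]
orientation: [3.14, -0.0, 0.18]
contact_force: [-0.5, -4.1, 1.2]
width: 0.0007
finger_force: 2.0
```

>>> jog_arm([
  {"x": 0,"y": -0.008,"z": 0,"turn": 0,"jaw": 0},
  {"x": 0,"y": -0.016,"z": 0,"turn": 0,"jaw": 0},
  {"x": 0,"y": -0.024,"z": 0,"turn": 0,"jaw": 0},
  {"x": 0,"y": -0.032,"z": 0,"turn": 0,"jaw": 0},
  {"x": 0,"y": -0.04,"z": 0,"turn": 0,"jaw": 0},
])

```text
time: 4.78
tcp_pos: [0.5692, -0.1494, 0.0371]
orientation: [3.14, -0.0, 0.179]
contact_force: [-0.5, -5.9, 2.9]
width: 0.0003
finger_force: 3.0
```

```bash
python3 go.py .5616 -.1015 .038 10.3;python3 -c "
from plant import manip;import numpy as np,cv2
s=manip.snapshot('wrist');cv2.imwrite('pics/w3.png',s['img'][60:300,:,::-1])"
```

```text
t 4.78 p [ 0.5692 -0.1494  0.0371] rpy [ 3.14  -0.     0.179] F [-0.5 -5.9  2.9] q [-0.05  0.63  0.34  1.85 -0.3   0.71 -0.93] w 0.0
shift [ 0.001  -0.0484 -0.001 ] turn -0.0005
```

View pics/w3.png

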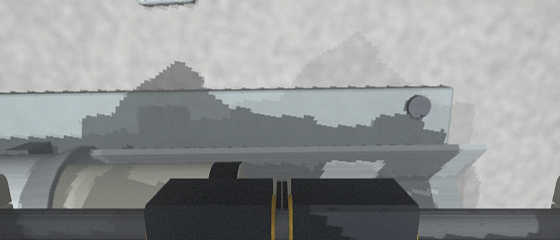

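The cartridge (black end at x≈225) is entering the barrel mouth (x≈60-90) in line with it, and the force is low (6 N). I'll continue.

>>> jog_arm([
  {"x": 0.001,"y": -0.008,"z": 0,"turn": 0,"jaw": 0},
  {"x": 0.001,"y": -0.016,"z": 0,"turn": 0,"jaw": 0},
  {"x": 0.001,"y": -0.024,"z": 0,"turn": 0,"jaw": 0},
  {"x": 0.001,"y": -0.032,"z": 0,"turn": 0,"jaw": 0},
  {"x": 0.001,"y": -0.036,"z": 0,"turn": 0,"jaw": 0},
])

```text
time: 5.25
tcp_pos: [0.5636, -0.1119, 0.0367]
orientation: [-3.141, 0.0, 0.181]
contact_force: [-0.4, -4.5, 3.2]
width: 0.0005
finger_force: 2.4
```

>>> jog_arm([
  {"x": 0,"y": -0.002,"z": 0,"turn": 0,"jaw": 0},
  {"x": 0,"y": -0.004,"z": 0,"turn": 0,"jaw": 0},
  {"x": 0,"y": -0.006,"z": 0,"turn": 0,"jaw": 0},
  {"x": 0,"y": -0.008,"z": 0,"turn": 0,"jaw": 0},
  {"x": 0,"y": -0.008,"z": 0,"turn": 0,"jaw": 0},
])

```text
time: 5.67
tcp_pos: [0.5624, -0.1053, 0.0367]
orientation: [-3.141, -0.0, 0.18]
contact_force: [0.7, -3.6, 2.8]
width: 0.0003
finger_force: 1.5
```

```bash
python3 go.py .5616 -.1015 .038 10.3
```

```text
t 5.67 p [ 0.5624 -0.1053  0.0367] rpy [-3.141 -0.     0.18 ] F [ 0.7 -3.6  2.8] q [-0.12  0.61  0.34  1.9  -0.3   0.69 -1.  ] w 0.0
shift [-0.0001 -0.0038 -0.0013] turn 0.0001
```

Small steps until the force rises.

>>> jog_arm([
  {"x": 0,"y": -0.001,"z": 0,"turn": 0,"jaw": 0},
  {"x": 0,"y": -0.002,"z": 0,"turn": 0,"jaw": 0},
  {"x": 0,"y": -0.003,"z": 0,"turn": 0,"jaw": 0},
  {"x": 0,"y": -0.004,"z": 0,"turn": 0,"jaw": 0},
  {"x": 0,"y": -0.004,"z": 0,"turn": 0,"jaw": 0},
])

```text
time: 6.08
tcp_pos: [0.5616, -0.1014, 0.0367]
orientation: [-3.141, 0.0, 0.18]
contact_force: [0.3, -2.7, 1.6]
width: 0.0005
finger_force: 1.8
```

>>> jog_arm([
  {"x": 0,"y": -0.001,"z": 0,"turn": 0,"jaw": 0},
  {"x": 0,"y": -0.001,"z": 0,"turn": 0,"jaw": 0},
  {"x": 0,"y": -0.002,"z": 0,"turn": 0,"jaw": 0},
  {"x": 0,"y": -0.002,"z": 0,"turn": 0,"jaw": 0},
  {"x": 0,"y": -0.002,"z": 0,"turn": 0,"jaw": 0},
])

```text
time: 6.5
tcp_pos: [0.5612, -0.0995, 0.0367]
orientation: [-3.141, 0.0, 0.18]
contact_force: [0.6, -4.0, 3.3]
width: 0.0002
finger_force: 1.8
```

>>> jog_arm([
  {"x": 0,"y": -0.001,"z": 0,"turn": 0,"jaw": 0},
  {"x": 0,"y": -0.001,"z": 0,"turn": 0,"jaw": 0},
  {"x": 0,"y": -0.002,"z": 0,"turn": 0,"jaw": 0},
  {"x": 0,"y": -0.002,"z": 0,"turn": 0,"jaw": 0},
  {"x": 0,"y": -0.002,"z": 0,"turn": 0,"jaw": 0},
])

```text
time: 6.92
tcp_pos: [0.5609, -0.098, 0.0367]
orientation: [3.141, -0.0, 0.18]
contact_force: [0.3, -5.5, 3.4]
width: 0.0004
finger_force: 2.5
```

>>> jog_arm([
  {"x": 0,"y": -0.001,"z": 0,"turn": 0,"jaw": 0},
  {"x": 0,"y": -0.001,"z": 0,"turn": 0,"jaw": 0},
  {"x": 0,"y": -0.002,"z": 0,"turn": 0,"jaw": 0},
  {"x": 0,"y": -0.002,"z": 0,"turn": 0,"jaw": 0},
  {"x": 0,"y": -0.002,"z": 0,"turn": 0,"jaw": 0},
])

```text
time: 7.33
tcp_pos: [0.561, -0.098, 0.0369]
orientation: [3.139, -0.001, 0.178]
contact_force: [1.2, -8.2, 0.7]
width: 0.0005
finger_force: 4.3
```

```bash
python3 go.py .5616 -.1015 .038 10.3;python3 -c "
from plant import manip;import numpy as np,cv2
s=manip.snapshot('scene');np.savez('s4.npz',**s)
w=manip.snapshot('wrist');np.savez('w4.npz',**w)
o=np.zeros((600,800,3),np.uint8)
o[:300]=cv2.resize(w['img'][100:250,60:460],(800,300),interpolation=3);o[300:,:400]=cv2.resize(s['img'][165:285,180:340],(400,300),interpolation=3)
cv2.imwrite('pics/w4.png',o[:,:,::-1])"
```

```text
t 7.33 p [ 0.561  -0.098   0.0369] rpy [ 3.139e+00 -1.000e-03  1.780e-01] F [ 1.2 -8.2  0.7] q [-0.14  0.6   0.34  1.9  -0.3   0.68 -1.01] w 0.001
shift [-0.      0.0036 -0.0011] turn -0.0014
```

View pics/w4.png

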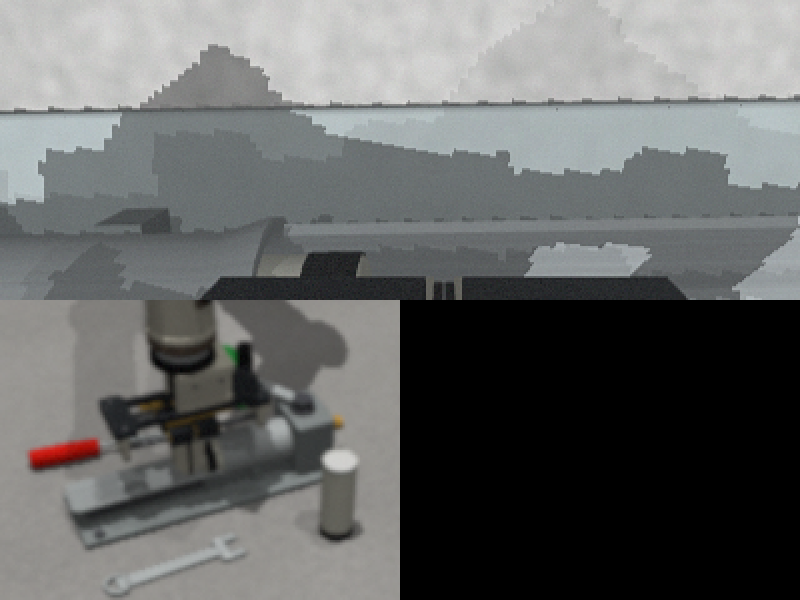

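The tool has stalled at y=-0.098 with the force rising, and only a short white stub plus the black cap (300-365) shows outside the mouth. One more small press should confirm it's home.

>>> jog_arm([
  {"x": 0,"y": -0.001,"z": 0,"turn": 0,"jaw": 0},
  {"x": 0,"y": -0.002,"z": 0,"turn": 0,"jaw": 0},
  {"x": 0,"y": -0.003,"z": 0,"turn": 0,"jaw": 0},
  {"x": 0,"y": -0.003,"z": 0,"turn": 0,"jaw": 0},
  {"x": 0,"y": -0.003,"z": 0,"turn": 0,"jaw": 0},
])

```text
time: 7.85
tcp_pos: [0.5613, -0.0979, 0.0373]
orientation: [3.135, -0.002, 0.176]
contact_force: [2.3, -13.1, -0.5]
width: 0.0002
finger_force: 7.0
```

>>> jog_arm([
  {"x": 0,"y": 0.004,"z": 0,"turn": 0,"jaw": 0},
  {"x": 0,"y": 0.01,"z": 0,"turn": 0,"jaw": 0},
  {"x": 0,"y": 0.018,"z": 0,"turn": 0,"jaw": 0},
  {"x": 0,"y": 0.026,"z": 0,"turn": 0,"jaw": 0},
  {"x": 0,"y": 0.03,"z": 0,"turn": 0,"jaw": 0},
])

```text
time: 8.27
tcp_pos: [0.5654, -0.1229, 0.0365]
orientation: [-3.141, 0.0, 0.18]
contact_force: [-0.1, 0.1, 0.1]
width: 0.0005
finger_force: 0.0
```

```bash
python3 -c "
from plant import manip;import numpy as np,cv2
w=manip.snapshot('wrist');np.savez('w5.npz',**w)
cv2.imwrite('pics/w5.png',cv2.resize(w['img'][100:260,0:400],(800,320),interpolation=3)[:,:,::-1])"; python3 go.py .5616 -.1015 .22 10.3
```

```text
t 8.32 p [ 0.5654 -0.1239  0.0366] rpy [3.141 0.    0.178] F [ 0.5 -1.2  0.1] q [-0.09  0.62  0.34  1.88 -0.3   0.7  -0.97] w 0.001
shift [ 0.0002 -0.0227 -0.1834] turn -0.0013
```

View pics/w5.png

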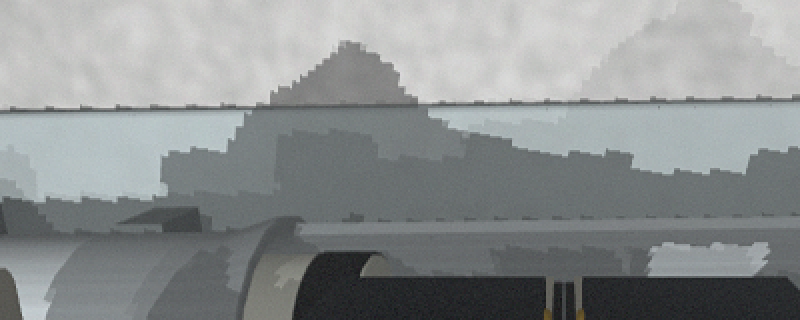

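It is home: 13 N with no further motion, and the tool has backed off with nothing moving after it. Next: up and over to the lever.

>>> jog_arm([
  {"x": 0,"y": 0,"z": -0.03,"turn": 0,"jaw": 0},
  {"x": 0,"y": 0,"z": -0.06,"turn": 0,"jaw": 0},
  {"x": 0,"y": 0,"z": -0.088,"turn": 0,"jaw": 0},
  {"x": -0.01,"y": 0,"z": -0.088,"turn": 0,"jaw": 0},
  {"x": -0.03,"y": -0.01,"z": -0.088,"turn": 0,"jaw": 0},
])

```text
time: 8.73
tcp_pos: [0.5377, -0.1192, 0.1271]
orientation: [3.139, -0.007, 0.18]
contact_force: [-0.1, -0.6, 0.1]
width: 0.0003
finger_force: 0.0
```

>>> jog_arm([
  {"x": -0.02,"y": -0.02,"z": 0,"turn": 0,"jaw": 0},
  {"x": -0.035,"y": -0.04,"z": 0,"turn": 0,"jaw": 0},
  {"x": -0.05,"y": -0.06,"z": 0,"turn": 0,"jaw": 0},
  {"x": -0.05,"y": -0.07,"z": 0,"turn": 0,"jaw": 0},
  {"x": -0.05,"y": -0.07,"z": 0,"turn": 0,"jaw": 0},
])

```text
time: 9.15
tcp_pos: [0.4714, -0.0551, 0.1245]
orientation: [-3.14, 0.001, 0.183]
contact_force: [-0.4, 0.3, 0.7]
width: 0.0001
finger_force: 0.0
```

```bash
cat > pr.py <<'E'
from plant import manip;import numpy as np
s=manip.sense();p=s["tcp_pos"]-[.5546,-.0631,0]
print("press s,y,z",np.round([p[:2]@[-.1788,.9839],p[:2]@[-.9839,-.1788],p[2]],4),np.round(s["orientation"],3),np.round(s["contact_force"],1))
E
python3 -c "
from plant import manip;import numpy as np,cv2
w=manip.snapshot('wrist');np.savez('w6.npz',**w);s=manip.snapshot('scene')['img']
cv2.imwrite('pics/w6.png',np.hstack([cv2.resize(w['img'],(400,300)),cv2.resize(s[135:285,180:380],(400,300),interpolation=3)])[:,:,::-1])"; python3 pr.py
```

```text
press s,y,z [0.0197 0.0788 0.125 ] [ 3.141e+00 -1.000e-03  1.810e-01] [ 0.7 -0.5 -0.6]
```

View pics/w6.png

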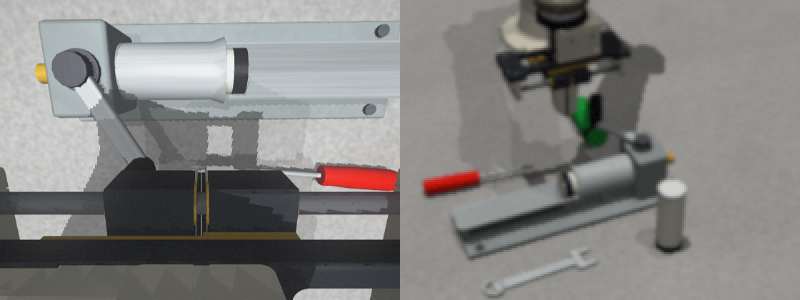

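Right: the scene view shows the cartridge in the barrel, and the left view shows its stub (222-248) sticking out in line. The fingers are beside the knob at (143,163). Next: lower and push the lever along its arc.

>>> jog_arm([
  {"x": 0,"y": 0,"z": 0.009,"turn": 0,"jaw": 0},
  {"x": 0,"y": -0.003,"z": 0.018,"turn": 0,"jaw": 0},
  {"x": 0,"y": -0.006,"z": 0.018,"turn": 0,"jaw": 0},
  {"x": 0,"y": -0.009,"z": 0.018,"turn": 0,"jaw": 0},
  {"x": 0,"y": -0.012,"z": 0.018,"turn": 0,"jaw": 0},
])

```text
time: 9.67
tcp_pos: [0.47, -0.0461, 0.1062]
orientation: [3.141, 0.001, 0.179]
contact_force: [-0.3, 1.2, 1.0]
width: 0.0001
finger_force: 0.0
```

>>> jog_arm([
  {"x": 0,"y": -0.01,"z": 0,"turn": 0,"jaw": 0},
  {"x": -0.004,"y": -0.018,"z": 0,"turn": 0,"jaw": 0},
  {"x": -0.007,"y": -0.026,"z": 0,"turn": 0,"jaw": 0},
  {"x": -0.009,"y": -0.034,"z": 0,"turn": 0,"jaw": 0},
  {"x": -0.011,"y": -0.042,"z": 0,"turn": 0,"jaw": 0},
])

```text
time: 10.08
tcp_pos: [0.4501, -0.0067, 0.1066]
orientation: [3.141, 0.002, 0.18]
contact_force: [-2.3, -4.4, 0.2]
width: 0.0005
finger_force: 2.1
```

```bash
python3 pr.py
```

```text
press s,y,z [0.0742 0.0927 0.1066] [3.141e+00 2.000e-03 1.800e-01] [-2.3 -4.4  0.2]
```

>>> jog_arm([
  {"x": 0.001,"y": -0.008,"z": 0,"turn": 0,"jaw": 0},
  {"x": 0.002,"y": -0.016,"z": 0,"turn": 0,"jaw": 0},
  {"x": 0.003,"y": -0.024,"z": 0,"turn": 0,"jaw": 0},
  {"x": 0.004,"y": -0.032,"z": 0,"turn": 0,"jaw": 0},
  {"x": 0.006,"y": -0.038,"z": 0,"turn": 0,"jaw": 0},
])

```text
time: 10.5
tcp_pos: [0.4489, 0.032, 0.1065]
orientation: [3.141, 0.003, 0.18]
contact_force: [-2.5, -5.5, 0.5]
width: 0.0002
finger_force: 2.3
```

>>> jog_arm([
  {"x": 0.002,"y": -0.006,"z": 0,"turn": 0,"jaw": 0},
  {"x": 0.004,"y": -0.012,"z": 0,"turn": 0,"jaw": 0},
  {"x": 0.006,"y": -0.016,"z": 0,"turn": 0,"jaw": 0},
  {"x": 0.008,"y": -0.019,"z": 0,"turn": 0,"jaw": 0},
  {"x": 0.008,"y": -0.021,"z": 0,"turn": 0,"jaw": 0},
])

```text
time: 10.92
tcp_pos: [0.4538, 0.0536, 0.1065]
orientation: [3.141, 0.002, 0.18]
contact_force: [0.2, -8.7, -1.5]
width: 0.0002
finger_force: 4.5
```

```bash
python3 pr.py
```

```text
press s,y,z [0.1328 0.0783 0.1065] [3.141e+00 2.000e-03 1.800e-01] [ 0.2 -8.7 -1.5]
```

>>> jog_arm([
  {"x": 0,"y": -0.001,"z": 0,"turn": 0,"jaw": 0},
  {"x": 0,"y": -0.002,"z": 0,"turn": 0,"jaw": 0},
  {"x": 0,"y": -0.003,"z": 0,"turn": 0,"jaw": 0},
  {"x": 0,"y": -0.004,"z": 0,"turn": 0,"jaw": 0},
  {"x": 0,"y": -0.004,"z": 0,"turn": 0,"jaw": 0},
])

```text
time: 11.33
tcp_pos: [0.4538, 0.054, 0.1065]
orientation: [3.137, 0.001, 0.177]
contact_force: [1.1, -14.4, -2.1]
width: 0.0003
finger_force: 6.8
```

```bash
python3 pr.py
```

```text
press s,y,z [0.1332 0.0783 0.1065] [3.137e+00 1.000e-03 1.770e-01] [  1.1 -14.4  -2.1]
```

At the stop: 14 N with no further motion. Returning along the arc to release the lever.

>>> jog_arm([
  {"x": -0.003,"y": 0.01,"z": 0,"turn": 0,"jaw": 0},
  {"x": -0.007,"y": 0.02,"z": 0,"turn": 0,"jaw": 0},
  {"x": -0.01,"y": 0.03,"z": 0,"turn": 0,"jaw": 0},
  {"x": -0.011,"y": 0.04,"z": 0,"turn": 0,"jaw": 0},
  {"x": -0.012,"y": 0.05,"z": 0,"turn": 0,"jaw": 0},
])

```text
time: 11.75
tcp_pos: [0.4522, 0.0061, 0.1072]
orientation: [-3.141, -0.002, 0.18]
contact_force: [2.2, -2.6, -0.8]
width: 0.0007
finger_force: 1.1
```

>>> jog_arm([
  {"x": 0.001,"y": 0.012,"z": 0,"turn": 0,"jaw": 0},
  {"x": 0.003,"y": 0.024,"z": 0,"turn": 0,"jaw": 0},
  {"x": 0.008,"y": 0.036,"z": 0,"turn": 0,"jaw": 0},
  {"x": 0.012,"y": 0.048,"z": 0,"turn": 0,"jaw": 0},
  {"x": 0.012,"y": 0.065,"z": 0,"turn": 0,"jaw": 0},
])

```text
time: 12.17
tcp_pos: [0.4753, -0.0541, 0.1067]
orientation: [-3.14, 0.0, 0.182]
contact_force: [0.5, 0.3, 0.0]
width: 0.0001
finger_force: 0.0
```

>>> jog_arm([
  {"x": 0,"y": 0.01,"z": -0.03,"turn": 0,"jaw": 0},
  {"x": 0,"y": 0.02,"z": -0.06,"turn": 0,"jaw": 0},
  {"x": 0,"y": 0.03,"z": -0.09,"turn": 0,"jaw": 0},
  {"x": 0,"y": 0.04,"z": -0.11,"turn": 0,"jaw": 0},
  {"x": 0,"y": 0.05,"z": -0.12,"turn": 0,"jaw": 0},
])

```text
time: 12.58
tcp_pos: [0.4851, -0.1047, 0.2295]
orientation: [-3.141, -0.004, 0.181]
contact_force: [0.9, 0.2, -0.3]
width: 0.0002
finger_force: 0.0
```

>>> jog_arm([
  {"x": 0,"y": 0,"z": 0,"turn": 0,"jaw": 0},
  {"x": 0,"y": 0,"z": 0,"turn": 0,"jaw": 0},
  {"x": 0,"y": 0,"z": 0,"turn": 0,"jaw": 0},
  {"x": 0,"y": 0,"z": 0,"turn": 0,"jaw": 0},
  {"x": 0,"y": 0,"z": 0,"turn": 0,"jaw": 0},
])

```text
time: 13.0
tcp_pos: [0.4829, -0.1036, 0.2252]
orientation: [-3.141, 0.003, 0.181]
contact_force: [-0.2, -0.9, -0.0]
width: 0.0005
finger_force: 0.0
```

```bash
python3 pr.py; python3 -c "
from plant import manip;import numpy as np,cv2
w=manip.snapshot('wrist');s=manip.snapshot('scene')['img']
cv2.imwrite('pics/w7.png',np.hstack([cv2.resize(w['img'],(400,300)),cv2.resize(s[135:285,180:380],(400,300),interpolation=3)])[:,:,::-1])"
```

```text
press s,y,z [-0.027   0.0778  0.2252] [-3.141e+00  3.000e-03  1.810e-01] [-0.2 -0.9 -0. ]
```

View pics/w7.png

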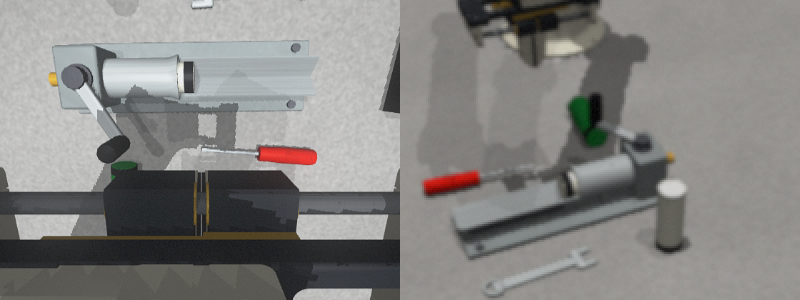

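The lever is back at rest (knob at (113,149), same as at the start), the cartridge stub is in line at (188,77), nothing else has moved, and the arm is clear of everything.

```bash
python3 -c "
from plant import manip;print(manip.job_done())"
```

```text
the job is handed in; nothing more can be done
None
```

I pushed the cartridge home against the barrel's bottom, swung the lever to its stop and let it spring back, and handed the job in about 13 s into the 48 s limit; the hand-in gave no verdict.

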